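# Slide the tall spray can home into the rack's free bay

### The job

On the bench a tall spray can has been left standing out in front of the low three-bay can rack. Push it low on its body so that it slides upright over the bench into the rack's one free bay, fully home against the back stop, and leave it standing there. Only push it: do not grip, lift or topple it, do not shove it hard against the rack, and leave everything else where it stands.

Things in the scene. Friction and masses are not known exactly. Their poses are not given: they have to be found in the camera images.
- can: Tall bare-metal spray can, the one outside the rack: straight cylinder 52 mm diameter up to 155 mm, then a narrower grey cap, 200 mm tall in all, 0.2 to 0.4 kg. Stands on the bench; origin at the centre of its underside, z up its axis. Friction on the bench is 0.5 to 0.7: pushed higher than about 35 mm above the bench it may tip over.
- rack: Low grey rack fixed to the bench, no floor: three bays 84 mm apart along its y, open at the top and on the -x side (towards the robot). Back stop 55 mm high, front face at x = +28 mm; four dividers 6 mm thick, 35 mm high, from x = -24 to +28 mm; bays 78 mm wide inside. Origin on the bench, middle of the centre bay; x points to the back stop. Place and turn about the vertical vary.
- free_bay: Thin flat dark rubber disc, 60 mm diameter, flush with the bench: it marks the middle of the one bay that is free (any of the three). Same axes as the rack: +x points to the back stop. A can of 52 mm diameter that touches the back stop has its centre at x = +2 mm here.
- rinse_bottle: White capped bottle, 54 mm diameter, 170 mm tall, standing in one of the rack's bays, loose; origin at the centre of its underside. Leave alone.
- short_can: White spray can with a black cap, 45 mm diameter, 140 mm tall, standing in another of the rack's bays, loose; origin at the centre of its underside. Leave alone.
- pack: Battery pack of pink cells, 75 x 135 x 72 mm high, on the bench to the left, origin at the centre of its underside. Leave alone.
- meter: Yellow hand multimeter lying flat on the bench to the right, 170 x 80 x 44 mm high, origin at the centre of its underside. Leave alone.
- cell: Single pink battery cell standing on end left of the rack, 18 mm diameter, 65 mm tall, origin at the centre of its underside. Leave alone.
- flux_jar: Small amber jar standing right of the rack, 48 mm diameter, 45 mm tall, origin at the centre of its underside. Leave alone.
- driver: Screwdriver lying on the bench at the right, near the robot, about 200 mm long. Leave alone.

How it is judged (in metres and radians):
At the end, for the whole second after the job is handed in: The tall can stands upright (within 3 degrees) and at rest on the bench in the free bay, between its dividers, fully home: within 9 mm of touching the back stop. No other thing has moved 20 mm or more (x of can in the frame of free_bay between -0.007 and 0.008 m and y of can in the frame of free_bay between -0.018 and 0.018 m and angle between can's own z axis and vertical below 0.05 rad and height (world z) of can below 0.004 m and linear speed of can below 0.01 m/s and distance of each of rinse_bottle, short_can, pack, meter, cell, flux_jar, driver from where it was at the start of the episode below 0.02 m).
It fails at once if the tall can is toppled or tilted by more than about 20 degrees (angle between can's own z axis and vertical above 0.35 rad).
It fails at once if the tall can is lifted off the bench (more than 12 mm) (height (world z) of can above 0.012 m).
It fails at once if the tall can is gripped, or pushed with more than 35 N (contact force between the fingers and can above 35 N).
It fails at once if the tall can is shoved against the rack with more than 30 N (contact force between can and rack above 30 N).
It fails at once if another thing is moved by 20 mm or more, or knocked over (distance of any of rinse_bottle, short_can, pack, meter, cell, flux_jar, driver from where it was at the start of the episode above 0.02 m or angle between any of rinse_bottle, short_can, pack, meter, cell, flux_jar's own z axis and vertical above 0.35 rad).
It also fails if it takes over 61 s, if anything falls off the work surface, if the arm or the gripper's body presses on something with over 40 N, if the wrist force passes 120 N, or if a joint passes its speed limit or range.

### The arm

A 6-joint arm with a two-finger parallel gripper is mounted at the origin on the work surface. World frame = base frame: x ahead of the robot, y to its left, z up, the work surface at z = 0. Lengths are in mm, angles in degrees, forces in N, time in s.
With the tool pointing down it reaches from about 275 to 750 mm from the base axis. Payload 10.2 kg.
Tool frame: the origin (TCP) lies at the very end of the fingers, on their centre line; the grasp point (between the pads) lies 19 mm behind it (robot.tcp_to_grasp is the z of the grasp point in the tool frame, in mm); z points along the fingers, x is the direction in which the jaws open and shut, and the axes are right-handed (so a half turn about z gives the same grasp; the last joint's range is limited). The gripper opens to 88 mm and grips with 3 to 60 N. Pads are 18 mm wide; open, the fingers measure 123 mm over their backs; the gripper's body (75 mm by 187 mm) begins 45 mm behind the grasp point.
Start: joints at [-12.8, 17.928, 85.812, -0, 76.261, -12.8], TCP at [525.006, -0.014, 238.72] pointing down, gripper open.
Joint ranges: [-168.41, 168.41], [-55.51, 124.54], [10.69, 146.95], [-70.63, 250.63], [1, 178], [-165.06, 165.06]. Speed limits (degrees/s): [136.94, 136.94, 172.46, 180, 180, 180].

### API

Orientations are given as a 3x3 rotation matrix whose columns are the frame's x, y, z axes.
In Python, from bench import state, cams, ticket, robot gives the robot as it stands. The module is installed in compiled form; this text tells all that it offers.
- The arm moves only by the tool play_rows, never from a script. Its argument "series" is a list of rows, each an object of numbers: "dx", "dy", "dz": the shift along the tool's x, y, z in m; "wx", "wy", "wz": the turn, a rotation vector about the tool's x, y, z in degrees. In form: [{"dx": .., "dy": .., "dz": .., "wx": .., "wy": .., "wz": ..}, ...]. A call has exactly 5 rows; each row is the pose to reach, as a shift and turn from the pose commanded when the call began, along the tool's axes at that moment; what a row does not reach only later rows make up. A row lasts 1/8 s, in which the tool goes at most 62.5 mm and 10.7 degrees, less where a joint would pass 70% of its speed; a pose out of reach is approached as far as the arm can. A call with a gripper value outside its range is refused whole. "fingers" is the opening, from -1 (shut) to 1 (fully open), set as the call begins (left out, the last holds). The fingers move at their own pace and stop on an object; the grip force is fixed at half the most. Time passes only in rows, so rows that repeat a pose let the fingers close, or fill a call up. It gives the time, the measured TCP pose, the force and the opening at its end, in the units of the state.
- state(): the state, without advancing time (a new reading comes with each control period).
- cams.grab_frame(name): name is "scene" or "side" or "wrist"; returns a dict with "image" (384x512x3 uint8, red, green, blue), "fx", "fy", "cx", "cy" (pixels), "origin" and "rotation" of the camera in the world; the wrist camera has in their place "tool_from_camera" (4x4, takes a point from camera to tool coordinates, whose origin is the TCP and whose axes are the tool frame's). Camera axes: x right, y down, z forward; pixel columns grow to the right and rows downward; lengths in mm; the calibration is good to about 2 mm. A picture is of the moment at which its call begins: read the wrist's pose just before it. There is no depth.
- ticket.close_job(): hands the job in, once; it reports no verdict.
The state is a dict: "time": time; "q": joint angles; "joint_vel": joint speeds; "tau": joint torques, N m; "eef_pos": TCP position; "tool_rot": TCP orientation; "force": force on the tool from outside, world axes, zero at the start; "ft_torque": the same for the moment, N m; "gripper_width": finger opening in mm.
Only numpy, scipy, OpenCV 4.12 (cv2) and the standard library are available. Lean on these libraries where they do the work, as an engineer would, in place of code of your own. Each camera call takes 0.05 s, during which the arm holds its last target.

## Working session

There is one attempt and no reset: what is moved stays moved. The work goes in short steps, Python scripts to look and compute and a tool call to move; the robot and the scene stay as the last step left them, time stands still between calls to the robot, and variables do not carry over. Pictures are saved under pics/ and viewed, and the job is handed in when it is done.

Besides the shell and the picture viewer there is one more tool, called after "Emit:" as name([rows], argument=value, ...), one row to a line, values as JSON. play_rows: Moves the arm, as the interface text tells. Its arguments: {"type":"object","properties":{"series":{"type":"array","items":{"type":"object","properties":{"dx":{"type":"number"},"dy":{"type":"number"},"dz":{"type":"number"},"wx":{"type":"number"},"wy":{"type":"number"},"wz":{"type":"number"}}}},"fingers":{"type":"number"}},"required":["series"]}

```bash
mkdir -p pics; cat > h.py <<'E'
import numpy as np, cv2
from bench import state, cams, ticket, robot
def grab(n,f):
    s=state(); d=cams.grab_frame(n)
    cv2.imwrite('pics/'+f+'.png',cv2.cvtColor(d['image'],cv2.COLOR_RGB2BGR))
    if 'origin' in d: o=np.array(d['origin'],float);R=np.array(d['rotation'],float)
    else:
        T=np.array(d['tool_from_camera']);Rt=np.array(s['tool_rot']);R=Rt@T[:3,:3];o=Rt@T[:3,3]+np.array(s['eef_pos'])
    c=dict(o=o,R=R,k=(d['fx'],d['fy'],d['cx'],d['cy']))
    np.save('pics/'+f+'.npy',c,allow_pickle=True); return d['image'],c
def load(f):
    return cv2.cvtColor(cv2.imread('pics/'+f+'.png'),cv2.COLOR_BGR2RGB), np.load('pics/'+f+'.npy',allow_pickle=True).item()
def ray(c,u,v):
    fx,fy,cx,cy=c['k']; return c['R']@np.array([(u-cx)/fx,(v-cy)/fy,1.])
def pt(c,u,v,z=0):
    r=ray(c,u,v); return c['o']+r*(z-c['o'][2])/r[2]
def proj(c,p):
    q=c['R'].T@(np.array(p,float)-c['o']);fx,fy,cx,cy=c['k'];return fx*q[0]/q[2]+cx,fy*q[1]/q[2]+cy
E
python3 - <<'E'
from h import *
np.set_printoptions(precision=3,suppress=True)
print(state())
for n in ['scene','side','wrist']:
    i,c=grab(n,n+'0');print(n,c)
E
```

```text
{'time': 0.0, 'q': array([-12.8  ,  17.96 ,  85.852,   0.001,  76.262, -12.801]), 'joint_vel': array([ 0.03 ,  0.157, -0.041, -0.019,  0.022,  0.111]), 'tau': array([ -0.   , -40.222, -25.226,   0.069,   0.035,  -0.   ]), 'eef_pos': array([524.76 ,   0.048, 238.165]), 'tool_rot': array([[ 1.   ,  0.   , -0.001],
       [ 0.   , -1.   ,  0.   ],
       [-0.001, -0.   , -1.   ]]), 'force': array([-0.303,  0.605,  0.028]), 'ft_torque': array([-0.019,  0.053, -0.024]), 'gripper_width': 88.02864326151386}
scene {'o': array([1111.824, -158.531,  946.794]), 'R': array([[ 0.204,  0.824, -0.529],
       [ 0.979, -0.176,  0.102],
       [-0.009, -0.538, -0.843]]), 'k': (401.3110003473187, 401.3110003473187, 252.40497676330688, 192.54763805695782)}
side {'o': array([ 417.657, -717.862,  848.62 ]), 'R': array([[ 0.989, -0.119,  0.087],
       [-0.147, -0.761,  0.631],
       [-0.009, -0.637, -0.771]]), 'k': (358.8701131170909, 358.8701131170909, 258.83675096859366, 195.10262211087982)}
wrist {'o': array([525.62 ,  78.064, 384.908]), 'R': array([[ 1.   , -0.   , -0.001],
       [-0.001, -0.952, -0.306],
       [-0.001,  0.306, -0.952]]), 'k': (265.406898322474, 265.406898322474, 252.64700539537938, 194.59915943275104)}
```

View pics/scene0.png

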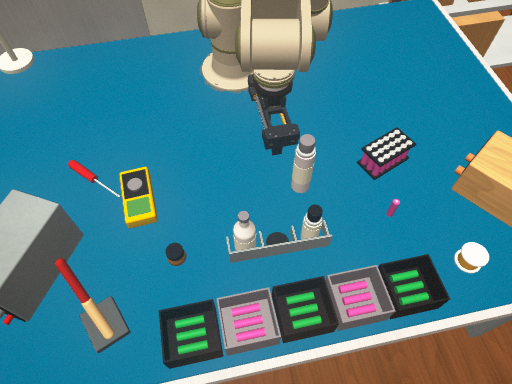

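View pics/side0.png

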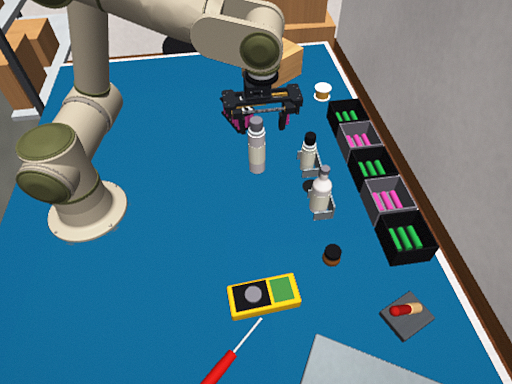

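View pics/wrist0.png

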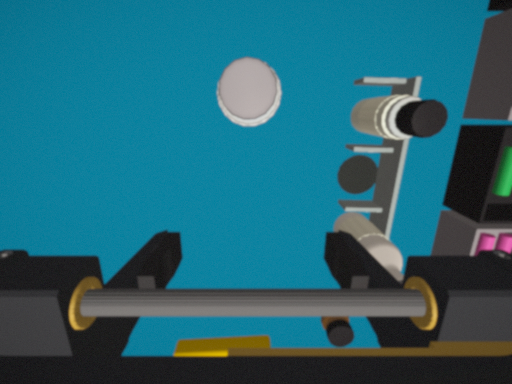

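The can stands at scene (302,165), side (257,150) and wrist (249,90). The dark disc in the centre bay is at wrist (357,174) and scene (277,240), with white bottles in both outer bays. Next I'll measure these.

```bash
python3 - <<'E'
from h import *
np.set_printoptions(precision=1,suppress=True)
i,c=load('wrist0'); 
print('disc px',i[174,357],'can',i[90,249],'bg',i[170,250],'stop',i[150,400], 'stopface',i[170,388])
g=i.max(2)
roi=np.zeros(g.shape,np.uint8); roi[152:205,325:382]=1
m=((g<70)&(roi>0)).astype(np.uint8)
cn=max(cv2.findContours(m,0,1)[0],key=cv2.contourArea)
P=np.array([pt(c,*p[0])[:2] for p in cn],np.float32); 
print('disc circ',cv2.minEnclosingCircle(P), 'ellipse',cv2.fitEllipse(P))
# can: nonblue blob
sat=i.max(2).astype(int)-i.min(2); 
roi[:]=0; roi[40:140,200:300]=1
m=((sat<60)&(roi>0)).astype(np.uint8)
cn=max(cv2.findContours(m,0,1)[0],key=cv2.contourArea)
print('can blob',cv2.boundingRect(cn),cv2.fitEllipse(cn))
# scene & side can blobs
for f,(x0,y0,x1,y1) in dict(scene0=(285,125,325,200),side0=(240,110,275,182)).items():
    i,c=load(f); sat=i.max(2).astype(int)-i.min(2); m=np.zeros(sat.shape,np.uint8); m[y0:y1,x0:x1]=(sat[y0:y1,x0:x1]<60)
    cn=max(cv2.findContours(m,0,1)[0],key=cv2.contourArea);print(f,cv2.boundingRect(cn))
    for y in range(y0,y1,6)  : 
        xs=np.where(m[y])[0]; print(y,xs.min() if len(xs) else None,xs.max() if len(xs) else None,end='; ')
    cv2.imwrite('pics/z_'+f+'.png',cv2.resize(cv2.cvtColor(i,cv2.COLOR_RGB2BGR)[100:280,200:360],None,fx=3.3,fy=3.3,interpolation=2))
i,c=load('wrist0');cv2.imwrite('pics/z_w.png',cv2.resize(cv2.cvtColor(i,cv2.COLOR_RGB2BGR)[40:280,200:450],None,fx=2.5,fy=2.5,interpolation=2))
E
```

```text
disc px [57 58 53] can [181 173 170] bg [ 17 132 161] stop [81 82 79] stopface [77 77 73]
disc circ ((681.4378051757812, -14.15732479095459), 28.787607192993164) ellipse ((680.895751953125, -14.103517532348633), (54.23936080932617, 55.71172332763672), 91.6417236328125)
can blob (216, 57, 66, 70) ((248.60586547851562, 91.66524505615234), (63.82931137084961, 68.91031646728516), 176.50112915039062)
scene0 (285, 125, 31, 68)
125 285 297; 131 285 299; 137 285 313; 143 285 314; 149 296 315; 155 295 315; 161 294 313; 167 293 312; 173 292 311; 179 292 310; 185 291 309; 191 295 305; 197 None None; side0 (240, 110, 35, 64)
110 240 274; 116 240 259; 122 240 262; 128 240 264; 134 248 264; 140 248 264; 146 248 264; 152 248 264; 158 249 264; 164 249 264; 170 250 263; 176 None None;
```

View pics/z_w.png

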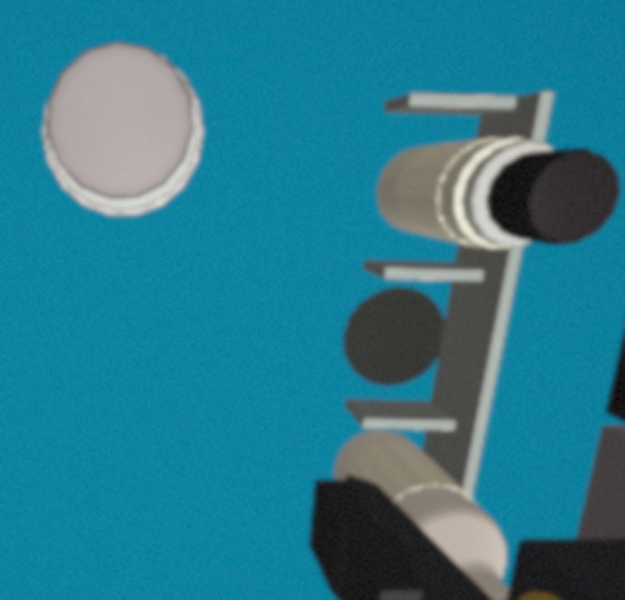

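View pics/z_scene0.png

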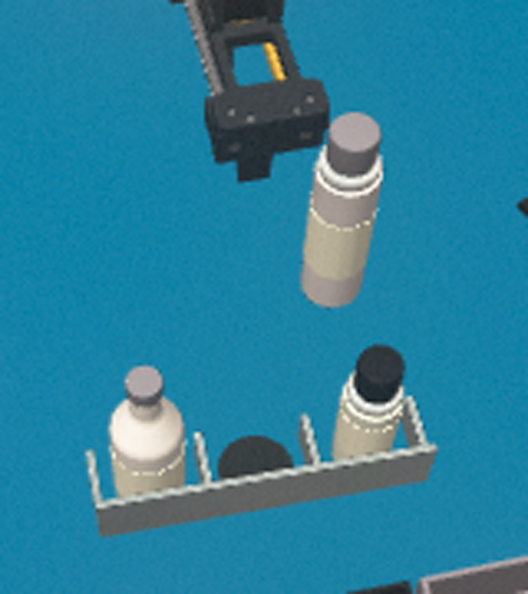

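```bash
python3 - <<'E'
from h import *
np.set_printoptions(precision=1,suppress=True)
i,c=load('wrist0'); w=lambda x,y,z:pt(c,200+(x)/2.5,40+(y)/2.5,z)[:2]
F=[w(410,100,35),w(385,272,35),w(364,424,35)];print('div fronts',*F)
B=[w(515,103,35),w(484,274,35),w(455,425,35)];print('div backs',*B)
S=[w(553,92,55),w(520,260,55),w(474,490,55)];print('stop',*S)
for a in (F,B,S):
    d=a[0]-a[2];print('yaw',np.degrees(np.arctan2(-d[0],d[1])),'len',np.linalg.norm(d))
print('cap top wrist',w(120,120,200), 'radius', np.linalg.norm(w(48,120,200)-w(193,120,200))/2)
for f,(u,v) in dict(scene0=(300.3,192.5),side0=(257.0,174)).items():
    _,c=load(f); p=pt(c,u,v)[:2]; d=p-c['o'][:2]; d/=np.linalg.norm(d); print(f,p+26*d)
# two-view body midpoints: scene z~60ish cross-check
_,c=load('scene0');print('scene cap top',pt(c,200+355/3.3,100+130/3.3,200))
_,c=load('scene0');z=lambda x,y,h:pt(c,200+x/3.3,100+y/3.3,h)[:2]
a=z(98,508,55);b=z(433,448,55);d=b-a;print('scene stop',a,b,np.linalg.norm(d),np.degrees(np.arctan2(-d[0],d[1])))
_,c=load('side0');print('side cap top',pt(c,256.5,122,200))
print('bottle etc', proj(c,[681,-14,0]))
E
```

```text
div fronts [660.6 112. ] [658.1  28.8] [656.1 -56.5]
div backs [711.8 110.6] [710.2  27.7] [707.5 -57.1]
stop [717.7 113.4] [716.2  37.4] [713.2 -87.6]
yaw -1.5078252268876018 len 168.56757762294467
yaw -1.4765819873710475 len 167.79202339870065
yaw -1.2854493599859205 len 201.0468360151964
cap top wrist [522.4  91.3] radius 18.79691593154329
scene0 [521.9  97.9]
side0 [524.   91.5]
scene cap top [522.4  93.1 200. ]
scene stop [ 712.4 -139.2] [716.7 113.9] 253.14294424616398 -0.9665156540723903
side cap top [523.8  79.3 200. ]
bottle etc (np.float64(311.45113043555824), np.float64(186.64897023538765))
```

```bash
cat >> h.py <<'E'
def Rt(head,tilt):
    h=np.radians(head);t=np.radians(tilt)
    f=np.array([np.cos(h),np.sin(h),0]);d=np.array([0,0,-1.])
    z=np.cos(t)*d+np.sin(t)*f; y=np.cos(t)*f-np.sin(t)*d; x=np.cross(y,z)
    return np.c_[x,y,z]
def delta(p,R=None):
    from scipy.spatial.transform import Rotation as Ro
    s=state();R0=np.array(s['tool_rot']);p0=np.array(s['eef_pos'])
    d=R0.T@(np.array(p)-p0)/1000
    w=np.zeros(3) if R is None else Ro.from_matrix(R0.T@R).as_rotvec(degrees=True)
    print('t',round(s['time'],2),'pos',p0.round(1),'F',np.round(s['force'],1),'gw',round(s['gripper_width'],1),'d',d.round(4),'w',w.round(2))
E
python3 - <<'E'
from h import *
np.set_printoptions(precision=1,suppress=True)
i,c=load('scene0')
for u,v in [(360,173),(375,178),(413,160)]: print('pack base',pt(c,u,v))
for u,v in [(358,152),(394,128),(415,143)]: print('pack top',pt(c,u,v,72))
print('cell',pt(c,391,214))
# leg 1 heading from can to P1
h=np.degrees(np.arctan2(-12-92.5,570-522.5));print('head',h)
f=np.array([np.cos(np.radians(h)),np.sin(np.radians(h))])
s=np.array([522.5,92.5])-65*f;print('start',s)
delta([*s,238],Rt(h,40)); print(Rt(h,40))
E
```

```text
pack base [517.4 273.3   0. ]
pack base [543. 309.   0.]
pack base [505.6 441.3   0. ]
pack top [494.2 259.5  72. ]
pack top [432.9 390.2  72. ]
pack top [497.4 425.7  72. ]
cell [663.4 308.1   0. ]
head -65.55604521958347
start [495.6 151.7]
t 0.15 pos [524.8   0.  238.3] F [ 0.6 -0.7 -1. ] gw 88.0 d [-0.  -0.2  0. ] w [-39.4   8.6 -23.4]
[[ 0.9  0.3  0.3]
 [ 0.4 -0.7 -0.6]
 [ 0.   0.6 -0.8]]
```

The measurements agree: can about (522.5, 92.5), disc (681, -14), rack yaw about -1.4°. A straight line from the can to the bay would clip a divider. I'll push in two legs, with the fingers part-closed as a cradle and the tool leaning back.

```bash
python3 - <<'E'
from h import *
np.set_printoptions(precision=1,suppress=True)
delta([497,133,255],Rt(-58,35))
E
```

```text
t 0.15 pos [524.8   0.  238.3] F [ 0.6 -0.7 -1. ] gw 88.0 d [-0.  -0.1 -0. ] w [-34.1   9.8 -31. ]
```

Emit:
play_rows([
  {"dx": -0.005,"dy": -0.02,"dz": -0.017,"wx": -6.8,"wy": 2.0,"wz": -6.2},
  {"dx": -0.011,"dy": -0.05,"dz": -0.017,"wx": -13.6,"wy": 3.9,"wz": -12.4},
  {"dx": -0.017,"dy": -0.08,"dz": -0.017,"wx": -20.5,"wy": 5.9,"wz": -18.6},
  {"dx": -0.023,"dy": -0.11,"dz": -0.017,"wx": -27.3,"wy": 7.8,"wz": -24.8},
  {"dx": -0.028,"dy": -0.133,"dz": -0.017,"wx": -34.1,"wy": 9.8,"wz": -31.0},
], fingers=-0.45)

```text
time: 0.78
eef_pos: [496.7, 134.3, 255.8]
tool_rot: [[0.845, 0.436, 0.308], [0.534, -0.69, -0.488], [-0.0, 0.577, -0.817]]
force: [0.4, -0.6, 0.3]
gripper_width: 40.1
```

```bash
python3 - <<'E'
from h import *
delta([497,133,255],Rt(-58,35)); delta([497,133,60],Rt(-58,35)); print(state()['q'])
grab('scene','s1');grab('side','d1')
E
```

```text
t 0.78 pos [496.7 134.3 255.8] F [ 0.4 -0.6  0.3] gw 40.1 d [-0.0005  0.0006  0.0014] w [ 0.25 -0.15  0.24]
t 0.78 pos [496.7 134.3 255.8] F [ 0.4 -0.6  0.3] gw 40.1 d [-0.0004 -0.112   0.1606] w [ 0.25 -0.15  0.24]
[ 17.5903861   15.1757045   93.88338721 -37.63129573  66.11905412
  -0.46682178]
```

View pics/s1.png

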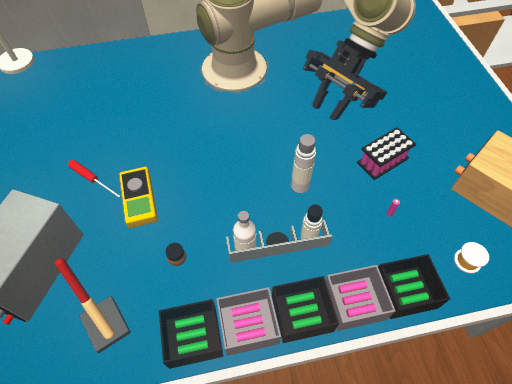

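The tool (scene (345,85)) is behind the can (302,165), clear of the pack (387,152) and leaning back as I wanted. I'll descend to z of about 60.

Emit:
play_rows([
  {"dx": 0,"dy": -0.022,"dz": 0.032},
  {"dx": 0,"dy": -0.045,"dz": 0.064},
  {"dx": 0,"dy": -0.067,"dz": 0.096},
  {"dx": 0,"dy": -0.09,"dz": 0.128},
  {"dx": 0,"dy": -0.112,"dz": 0.16},
])

```text
invalid input at $.series[0]: expected keys dx, dy, dz, wx, wy, wz
```

```bash
python3 - <<'E'
from h import *
delta([497,133,16],Rt(-58,35)); 
grab('scene','s2');grab('side','d2')
for f in ('s2','d2'):
    i=cv2.imread('pics/'+f+'.png'); x,y=(220,60) if f=='s2' else (180,40)
    cv2.imwrite('pics/z_'+f+'.png',cv2.resize(i[y:y+200,x:x+220],None,fx=2.9,fy=2.9,interpolation=2))
E
```

```text
t 0.88 pos [495.6 135.5 254.6] F [-0.2 -0.2  1.3] gw 32.2 d [ 0.0005 -0.1347  0.1969] w [ 0.08 -0.1   0.4 ]
```

View pics/z_s2.png

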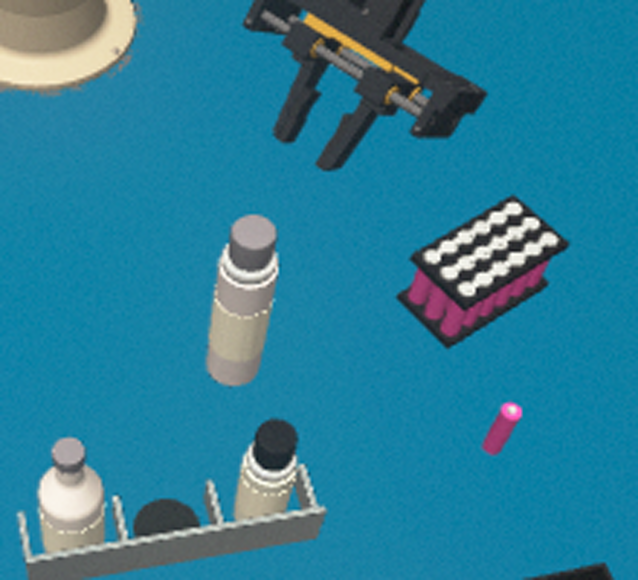

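View pics/z_d2.png

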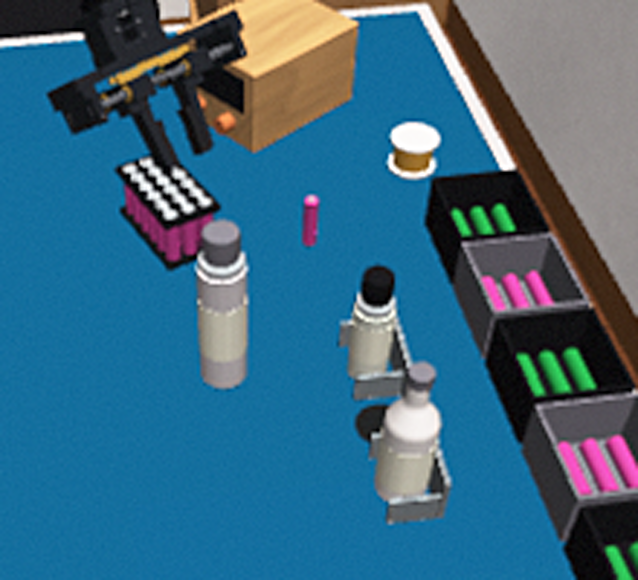

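Rows need all six keys, so that call didn't move anything. I'll recheck the pack's nearest corner before descending.

```bash
python3 - <<'E'
from h import *
_,c=load('s2')
for x,y,z in [(400,297,0),(447,345,0),(547,283,0),(412,260,72),(460,308,72),(567,243,72),(512,197,72)]:
    print(x,y,pt(c,220+x/2.9,60+y/2.9,z).round(0))
E
```

```text
400 297 [480. 280.   0.]
447 345 [546. 305.   0.]
547 283 [495. 432.   0.]
412 260 [489. 273.  72.]
460 308 [552. 297.  72.]
567 243 [500. 426.  72.]
512 197 [434. 397.  72.]
```

Emit:
play_rows([
  {"dx": 0,"dy": -0.022,"dz": 0.032,"wx": 0,"wy": 0,"wz": 0},
  {"dx": 0,"dy": -0.045,"dz": 0.064,"wx": 0,"wy": 0,"wz": 0},
  {"dx": 0,"dy": -0.056,"dz": 0.08,"wx": 0,"wy": 0,"wz": 0},
  {"dx": 0,"dy": -0.065,"dz": 0.093,"wx": 0,"wy": 0,"wz": 0},
  {"dx": 0,"dy": -0.07,"dz": 0.1,"wx": 0,"wy": 0,"wz": 0},
])

```text
time: 1.6
eef_pos: [497.5, 132.7, 133.6]
tool_rot: [[0.848, 0.433, 0.305], [0.529, -0.695, -0.487], [0.001, 0.574, -0.819]]
force: [0.4, 0.1, 0.3]
gripper_width: 24.3
```

Emit:
play_rows([
  {"dx": 0,"dy": -0.015,"dz": 0.022,"wx": 0,"wy": 0,"wz": 0},
  {"dx": 0,"dy": -0.03,"dz": 0.044,"wx": 0,"wy": 0,"wz": 0},
  {"dx": 0,"dy": -0.046,"dz": 0.066,"wx": 0,"wy": 0,"wz": 0},
  {"dx": 0,"dy": -0.058,"dz": 0.083,"wx": 0,"wy": 0,"wz": 0},
  {"dx": 0,"dy": -0.067,"dz": 0.096,"wx": 0,"wy": 0,"wz": 0},
])

```text
time: 2.22
eef_pos: [497.8, 132.8, 16.3]
tool_rot: [[0.848, 0.433, 0.305], [0.53, -0.695, -0.486], [0.001, 0.574, -0.819]]
force: [0.0, -0.6, -0.0]
gripper_width: 24.1
```

```bash
cat > look.py <<'E'
from h import *
import sys
n=sys.argv[1]
grab('scene','s'+n);grab('side','d'+n)
a=[cv2.resize(cv2.imread('pics/'+f+n+'.png')[y:y+170,x:x+150],None,fx=2.65,fy=2.65,interpolation=2) for f,x,y in (('s',225,90),('d',210,80))]
cv2.imwrite('pics/z'+n+'.png',np.hstack(a))
E
python3 look.py 3; python3 -c "
from h import *
delta([497,133,16],Rt(-58,35))"
```

```text
t 2.33 pos [497.1 132.6  15.8] F [-0.1  0.9  0.2] gw 24.2 d [ 0.0001 -0.0002 -0.0004] w [0.02 0.04 0.03]
```

View pics/z3.png

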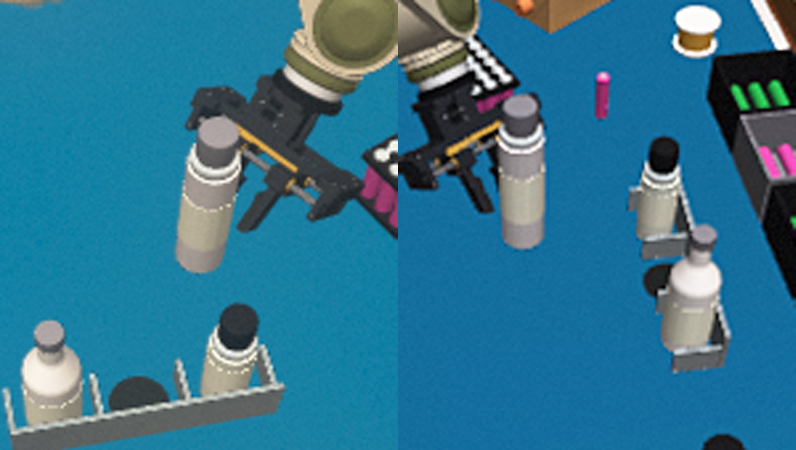

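Emit:
play_rows([
  {"dx": 0,"dy": 0.004,"dz": 0.003,"wx": 0,"wy": 0,"wz": 0},
  {"dx": 0,"dy": 0.008,"dz": 0.0056,"wx": 0,"wy": 0,"wz": 0},
  {"dx": 0,"dy": 0.012,"dz": 0.0084,"wx": 0,"wy": 0,"wz": 0},
  {"dx": 0,"dy": 0.016,"dz": 0.0112,"wx": 0,"wy": 0,"wz": 0},
  {"dx": 0,"dy": 0.02,"dz": 0.014,"wx": 0,"wy": 0,"wz": 0},
])

```text
time: 2.95
eef_pos: [510.3, 111.9, 16.7]
tool_rot: [[0.848, 0.434, 0.305], [0.53, -0.694, -0.486], [0.001, 0.574, -0.819]]
force: [-1.7, 1.1, 1.7]
gripper_width: 24.1
```

```bash
python3 look.py 4; python3 -c "
from h import *
delta([497,133,16],Rt(-58,35))"
```

```text
t 3.05 pos [510.4 111.7  16.7] F [0.1 0.8 0.5] gw 24.4 d [-0.0001 -0.021  -0.0139] w [ 0.04 -0.01 -0.01]
```

View pics/z4.png

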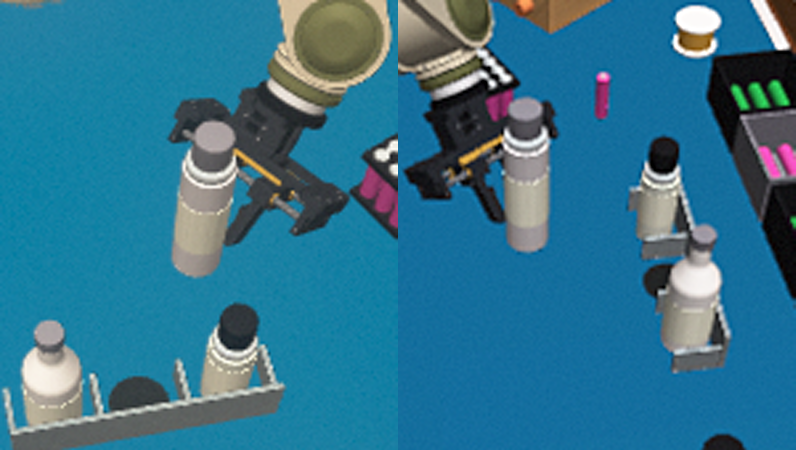

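Contact made and the can slid a few mm, still upright, with force around 2 N. I'll keep pushing.

Emit:
play_rows([
  {"dx": 0,"dy": 0.0055,"dz": 0.0042,"wx": 0,"wy": 0,"wz": 0},
  {"dx": 0,"dy": 0.011,"dz": 0.0082,"wx": 0,"wy": 0,"wz": 0},
  {"dx": 0,"dy": 0.0165,"dz": 0.0122,"wx": 0,"wy": 0,"wz": 0},
  {"dx": 0,"dy": 0.022,"dz": 0.016,"wx": 0,"wy": 0,"wz": 0},
  {"dx": 0,"dy": 0.0275,"dz": 0.02,"wx": 0,"wy": 0,"wz": 0},
])

```text
time: 3.68
eef_pos: [528.5, 82.8, 16.1]
tool_rot: [[0.848, 0.434, 0.305], [0.53, -0.694, -0.487], [0.0, 0.574, -0.819]]
force: [-1.5, 3.0, 2.1]
gripper_width: 23.9
```

```bash
python3 look.py 5; python3 -c "
from h import *
delta([497,133,16],Rt(-58,35))"
```

```text
t 3.77 pos [528.5  82.5  16. ] F [0.7 0.5 0.8] gw 24.4 d [-0.     -0.0487 -0.0342] w [ 0.04  0.01 -0.03]
```

View pics/z5.png

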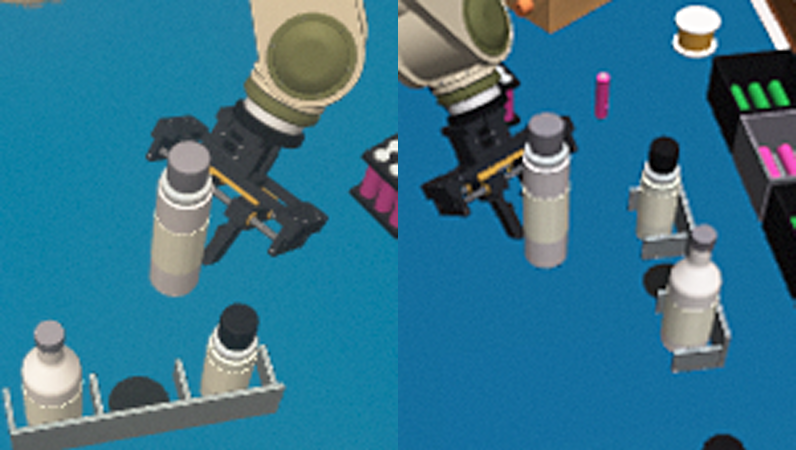

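Sliding upright. Two more pushes on this heading.

Emit:
play_rows([
  {"dx": 0,"dy": 0.0055,"dz": 0.004,"wx": 0,"wy": 0,"wz": 0},
  {"dx": 0,"dy": 0.011,"dz": 0.0078,"wx": 0,"wy": 0,"wz": 0},
  {"dx": 0,"dy": 0.0165,"dz": 0.0117,"wx": 0,"wy": 0,"wz": 0},
  {"dx": 0,"dy": 0.022,"dz": 0.0155,"wx": 0,"wy": 0,"wz": 0},
  {"dx": 0,"dy": 0.0275,"dz": 0.0193,"wx": 0,"wy": 0,"wz": 0},
])

```text
time: 4.4
eef_pos: [546.2, 54.3, 16.0]
tool_rot: [[0.848, 0.434, 0.304], [0.53, -0.694, -0.487], [0.0, 0.574, -0.819]]
force: [-1.2, 1.8, 2.1]
gripper_width: 24.1
```

Emit:
play_rows([
  {"dx": 0,"dy": 0.0055,"dz": 0.004,"wx": 0,"wy": 0,"wz": 0},
  {"dx": 0,"dy": 0.011,"dz": 0.0078,"wx": 0,"wy": 0,"wz": 0},
  {"dx": 0,"dy": 0.0165,"dz": 0.0117,"wx": 0,"wy": 0,"wz": 0},
  {"dx": 0,"dy": 0.022,"dz": 0.0155,"wx": 0,"wy": 0,"wz": 0},
  {"dx": 0,"dy": 0.0265,"dz": 0.0187,"wx": 0,"wy": 0,"wz": 0},
])

```text
time: 5.03
eef_pos: [563.4, 26.8, 15.9]
tool_rot: [[0.848, 0.434, 0.305], [0.53, -0.694, -0.487], [0.0, 0.574, -0.819]]
force: [-1.6, 1.6, 2.0]
gripper_width: 24.4
```

```bash
python3 look.py 6; python3 -c "
from h import *
delta([497,133,16],Rt(-58,35))"
```

```text
t 5.12 pos [563.5  26.7  15.9] F [0.3 1.2 0.4] gw 24.1 d [-1.000e-04 -1.026e-01 -7.200e-02] w [ 0.04 -0.01 -0.02]
```

View pics/z6.png

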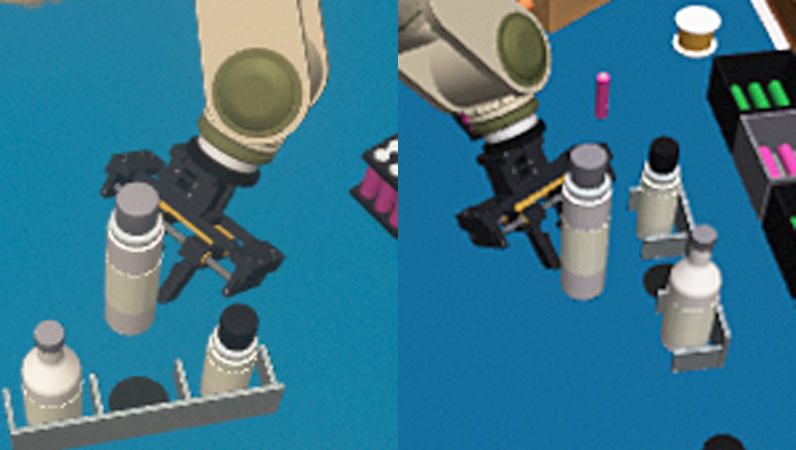

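```bash
python3 -c "
from h import *
for n,u,v in (('d6',280.6,192.5),('s6',225+130/2.65,90+334/2.65)):
    _,c=load(n);p=pt(c,u,v)[:2];d=p-c['o'][:2];print(n,p+26*d/np.linalg.norm(d))
delta([542,61,16],Rt(-58,35))
delta([534,14,16],Rt(-16,35))"
```

```text
d6 [587.36281908   2.69977448]
s6 [578.88802063   5.97580932]
t 5.12 pos [563.5  26.7  15.9] F [0.3 1.2 0.4] gw 24.1 d [-0.     -0.0331 -0.0233] w [ 0.04 -0.01 -0.02]
t 5.12 pos [563.5  26.7  15.9] F [0.3 1.2 0.4] gw 24.1 d [-0.0317 -0.0039 -0.0028] w [  0.05  24.09 -34.42]
```

Emit:
play_rows([
  {"dx": 0,"dy": -0.016,"dz": -0.0113,"wx": 0,"wy": 0,"wz": 0},
  {"dx": 0,"dy": -0.033,"dz": -0.0233,"wx": 0,"wy": 0,"wz": 0},
  {"dx": -0.006,"dy": -0.033,"dz": -0.0233,"wx": 0,"wy": 5.5,"wz": -7.8},
  {"dx": -0.012,"dy": -0.031,"dz": -0.022,"wx": 0,"wy": 11,"wz": -15.7},
  {"dx": -0.018,"dy": -0.027,"dz": -0.019,"wx": 0,"wy": 16.5,"wz": -23.5},
])

```text
time: 5.75
eef_pos: [536.6, 50.4, 29.3]
tool_rot: [[0.487, 0.73, 0.48], [0.874, -0.404, -0.271], [-0.004, 0.551, -0.834]]
force: [1.3, 0.3, -0.9]
gripper_width: 24.5
```

```bash
python3 look.py 7; python3 -c "
from h import *
delta([534,14,16],Rt(-16,35))"
```

```text
t 5.85 pos [537.6  48.5  30.6] F [-0.1  0.4 -0.6] gw 24.1 d [-0.0318  0.0034  0.0199] w [ -1.4    7.77 -10.99]
```

View pics/z7.png

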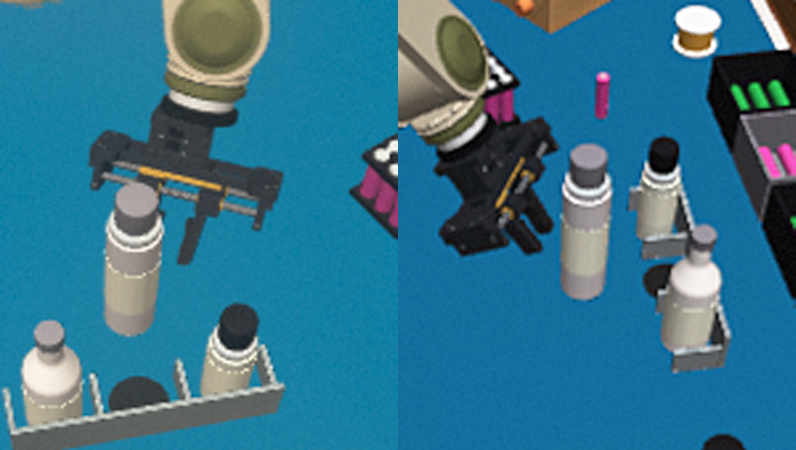

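Emit:
play_rows([
  {"dx": -0.008,"dy": 0.0005,"dz": 0.003,"wx": -0.3,"wy": 2,"wz": -2.8},
  {"dx": -0.016,"dy": 0.001,"dz": 0.006,"wx": -0.7,"wy": 4,"wz": -5.5},
  {"dx": -0.024,"dy": 0.0015,"dz": 0.009,"wx": -1,"wy": 6,"wz": -8.3},
  {"dx": -0.032,"dy": 0.002,"dz": 0.012,"wx": -1.4,"wy": 7.8,"wz": -11},
  {"dx": -0.032,"dy": 0.002,"dz": 0.012,"wx": -1.4,"wy": 7.8,"wz": -11},
])

```text
time: 6.48
eef_pos: [536.8, 16.1, 36.0]
tool_rot: [[0.277, 0.802, 0.53], [0.961, -0.233, -0.15], [0.003, 0.551, -0.835]]
force: [0.1, -1.0, 0.2]
gripper_width: 24.3
```

```bash
python3 look.py 8; python3 -c "
from h import *
delta([534,14,16],Rt(-16,35));print(state()['q'])
for n in 'd8','s8':
    i,c=load(n); print(n,c['o'])
    x,y=(210,80) if n[0]=='d' else (225,90)
"
```

```text
t 6.58 pos [537.1  16.7  36.1] F [-1.3  1.4  0.1] gw 24.3 d [-0.0035 -0.0129  0.0156] w [-1.57 -0.15 -0.1 ]
[ -8.96748948  26.95607936 118.48925662 -70.57611423   3.93990456
 -13.49279941]
d8 [ 417.65720825 -717.86198183  848.61972484]
s8 [1111.82426827 -158.53144113  946.79416391]
```

View pics/z8.png

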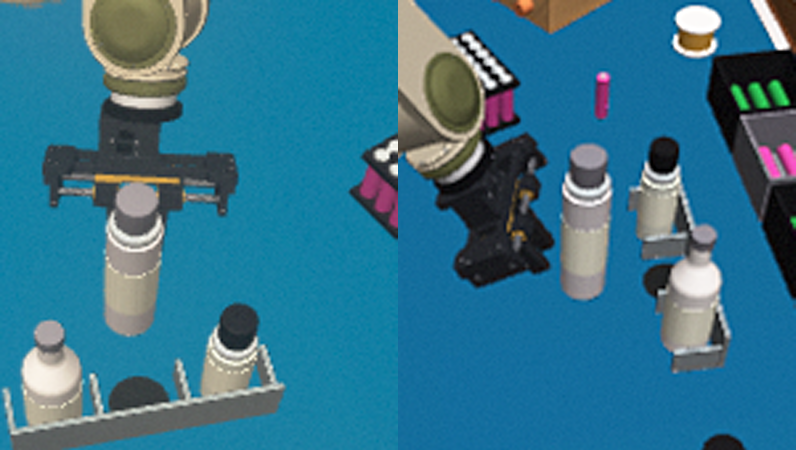

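Joint 4 is at its limit and joint 5 is near zero: the 35° forward lean is close to the wrist singularity this near the base. I'll fit a quick kinematic model to choose a tilt that works.

```bash
cat > kin.py <<'E'
import numpy as np
from h import Rt
np.set_printoptions(precision=2,suppress=True)
from bench import state
s=state()
D=[([-12.8,17.928,85.812],[525.006,-.014,238.72],[0,0,-1.]),
([17.5903861,15.1757045,93.88338721],[496.2,134.9,255.2],[.308,-.488,-.817]),
(list(s['q'][:3]),list(s['eef_pos']),list(s['tool_rot'][:,2]))]
A=[];b=[]
for q,p,z in D:
    q=np.radians(q);t=q[1]+q[2];u=np.array([np.cos(q[0]),np.sin(q[0])]);n=np.array([-u[1],u[0]])
    p=np.array(p);z=np.array(z)
    A.append([1,np.sin(q[1]),np.sin(t),np.cos(t),0,u@z[:2]]);b.append(u@p[:2])
    A.append([0,np.cos(q[1]),np.cos(t),-np.sin(t),1,z[2]]);b.append(p[2])
    A.append([0,0,0,0,0,n@z[:2]]);b.append(n@p[:2])
A=np.array(A);b=np.array(b)
# start: side offset exists? show residuals
x,r,k,sv=np.linalg.lstsq(A,b,rcond=None)
print(x,'rank',k,sv,'res',A@x-b)
E
python3 kin.py
```

```text
[ 141.73  274.02  268.76 -116.88  -28.77   26.55] rank 6 [3.29 2.51 0.8  0.4  0.25 0.04] res [   2.95   16.37 -116.3    -4.23  -18.49    6.54    1.28    2.12 -101.96]
```

```bash
cat >> kin.py <<'E'
A=np.c_[A,np.tile([0,0,1.],3)]
x,r,k,sv=np.linalg.lstsq(A,b,rcond=None)
print(x,'rank',k,sv[-1],'res',A@x-b)
E
python3 kin.py
```

```text
[ 141.73  274.02  268.76 -116.88  -28.77   26.55] rank 6 [3.29 2.51 0.8  0.4  0.25 0.04] res [   2.95   16.37 -116.3    -4.23  -18.49    6.54    1.28    2.12 -101.96]
[  0.38 440.65 396.46  38.72 197.45 246.37 116.23] rank 7 0.03992763872938761 res [-0.03 -0.17 -0.07  0.04  0.19  0.05 -0.01 -0.02  0.02]
```

```bash
cat > ik.py <<'E'
import numpy as np
from scipy.optimize import fsolve
from h import Rt
a1,a2,a3,e,d1,L,c=0.38,440.65,396.46,38.72,197.45,246.37,116.23
def ik(p,h,tl):
    R=Rt(h,tl);z=R[:,2];W=np.array(p)-L*z
    rho=np.hypot(*W[:2]);r=np.sqrt(rho**2-c**2);q1=np.arctan2(W[1],W[0])-np.arctan2(c,r)
    f=lambda v:[a1+a2*np.sin(v[0])+a3*np.sin(v[1])+e*np.cos(v[1])-r,d1+a2*np.cos(v[0])+a3*np.cos(v[1])-e*np.sin(v[1])-W[2]]
    v=fsolve(f,[.4,2.2]);q2,t=v
    u=np.array([np.cos(q1),np.sin(q1),0]);n=np.array([-u[1],u[0],0]);k=np.array([0,0,1.])
    fa=np.sin(t)*u+np.cos(t)*k; dn=np.cos(t)*u-np.sin(t)*k  # bend-down direction
    q5=np.degrees(np.arccos(z@fa)); q4=np.degrees(np.arctan2(z@n,z@dn))
    return np.degrees([q1,q2,t-q2]).round(1),round(q4,1),round(q5,1)
E
python3 - <<'E'
from ik import *
print(ik([496.2,134.9,255.2],-58,35),ik([537.1,16.7,36],-16,33.4))
for x,y,h in [(535,14,-16),(550,10,-16),(600,-5,-16),(600,-13,-1.4),(625,-13,-1.4),(653,-14,-1.4),(563,27,-58),(545,30,-35)]:
    for tl in (26,30,35,40): print((x,y),h,tl,*ik([x,y,16],h,tl))
E
```

```text
(array([17.5, 15.2, 93.8]), np.float64(-37.3), np.float64(66.3)) (array([ -8.9,  27. , 118.4]), np.float64(-70.6), np.float64(4.1))
(535, 14) -16 26 [ -9.8  29.4 114.7] -15.4 10.4
(535, 14) -16 30 [ -9.5  29.4 117.2] -41.7 4.9
(535, 14) -16 35 [ -9.2  29.8 120. ] -139.6 6.0
(535, 14) -16 40 [ -8.9  30.7 122.5] -160.6 13.8
(550, 10) -16 26 [ -9.9  30.5 112.4] -13.4 11.5
(550, 10) -16 30 [ -9.7  30.5 114.8] -32.7 5.8
(550, 10) -16 35 [ -9.4  30.8 117.6] -131.0 5.0
(550, 10) -16 40 [ -9.2  31.6 120.3] -159.2 12.5
(600, -5) -16 26 [-10.7  34.5 104.1] -8.7 15.6
(600, -5) -16 30 [-10.5  34.3 106.7] -16.7 9.6
(600, -5) -16 35 [-10.3  34.3 109.7] -70.9 3.5
(600, -5) -16 40 [-10.1  34.8 112.4] -151.6 8.0
(600, -13) -1.4 26 [-14.9  34.1 104.9] 20.9 16.6
(600, -13) -1.4 30 [-15.3  33.8 107.6] 36.8 11.6
(600, -13) -1.4 35 [-15.9  33.8 110.8] 81.4 8.3
(600, -13) -1.4 40 [-16.4  34.3 113.7] 125.8 11.9
(625, -13) -1.4 26 [-14.1  36.2 100.6] 17.7 18.6
(625, -13) -1.4 30 [-14.5  35.8 103.3] 29.9 13.2
(625, -13) -1.4 35 [-15.   35.7 106.5] 66.0 8.5
(625, -13) -1.4 40 [-15.5  36.1 109.5] 117.3 10.2
(653, -14) -1.4 26 [-13.5  38.6  95.6] 14.9 20.9
(653, -14) -1.4 30 [-13.9  38.2  98.4] 24.1 15.3
(653, -14) -1.4 35 [-14.3  37.9 101.7] 50.8 9.5
(653, -14) -1.4 40 [-14.8  38.1 104.7] 103.6 8.8
(563, 27) -58 26 [  0.3  36.4 100.2] -39.6 35.8
(563, 27) -58 30 [  1.7  36.9 101.1] -47.7 35.7
(563, 27) -58 35 [  3.6  37.8 102.1] -57.7 36.7
(563, 27) -58 40 [  5.3  38.9 102.9] -66.7 38.7
(545, 30) -35 26 [ -3.1  32.  109.4] -40.6 20.9
(545, 30) -35 30 [ -2.   32.1 111.2] -56.5 19.1
(545, 30) -35 35 [ -0.7  32.7 113.3] -78.7 19.3
(545, 30) -35 40 [  0.6  33.7 115.2] -97.8 22.2
```

```bash
python3 - <<'E'
from ik import *
for p in [((512,14,60),-12,20),((512,4,50),-1.4,24),((520,2,25),-1.4,32),((535,1,16),-1.4,32),((550,1,16),-1.4,32),((600,-13,16),-1.4,32),((652,-14,16),-1.4,32)]: print(p,*ik(*p))
from h import *
delta((512,14,60),Rt(-12,20))
_,c=load('s8');print(pt(c,225+134/2.65,90+196/2.65,200))
_,c=load('d8');print(pt(c,210+(588-398)/2.65,80+155/2.65,200))
E
```

```text
((512, 14, 60), -12, 20) [-11.5  22.4 113.8] -0.5 23.7
((512, 4, 50), -1.4, 24) [-15.5  22.7 117.4] 19.2 17.5
((520, 2, 25), -1.4, 32) [-16.6  26.5 121.9] 86.3 8.0
((535, 1, 16), -1.4, 32) [-16.1  28.9 119.6] 87.5 7.7
((550, 1, 16), -1.4, 32) [-15.5  30.  117.2] 77.8 7.6
((600, -13, 16), -1.4, 32) [-15.5  33.8 108.9] 50.8 9.6
((652, -14, 16), -1.4, 32) [-14.1  37.9  99.9] 32.1 12.6
t 6.58 pos [537.1  16.7  36.1] F [-1.3  1.4  0.1] gw 24.3 d [-0.0095 -0.0063 -0.0328] w [13.43  1.64 -3.66]
[577.78482561   0.5778012  200.        ]
[ 5.80921338e+02 -8.36104063e-02  2.00000000e+02]
```

View pics/d8.png

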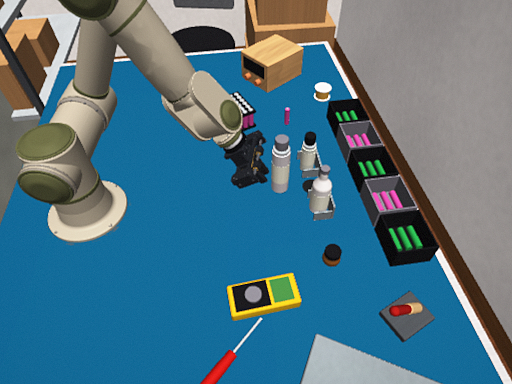

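The can is at about (579.5, 0.5), upright. I'll back off to a less tilted pose.

Emit:
play_rows([
  {"dx": -0.002,"dy": -0.0015,"dz": -0.008,"wx": 2.5,"wy": 0.3,"wz": -0.7},
  {"dx": -0.004,"dy": -0.003,"dz": -0.016,"wx": 5,"wy": 0.7,"wz": -1.5},
  {"dx": -0.007,"dy": -0.0045,"dz": -0.025,"wx": 9,"wy": 1.2,"wz": -2.5},
  {"dx": -0.0095,"dy": -0.0063,"dz": -0.033,"wx": 13.4,"wy": 1.6,"wz": -3.7},
  {"dx": -0.0095,"dy": -0.0063,"dz": -0.033,"wx": 13.4,"wy": 1.6,"wz": -3.7},
])

```text
time: 7.2
eef_pos: [511.7, 15.0, 60.6]
tool_rot: [[0.204, 0.921, 0.333], [0.979, -0.193, -0.067], [0.002, 0.339, -0.941]]
force: [-0.0, 0.3, 0.1]
gripper_width: 24.0
```

```bash
python3 - <<'E'
from h import *
delta((512,4,50),Rt(-1.4,24));print(state()['q'].round(1))
E
```

```text
t 7.2 pos [511.7  15.   60.6] F [-0.   0.3  0.1] gw 24.0 d [-0.0107 -0.0012  0.0108] w [-4.14  3.77 -9.67]
[-11.5  22.4 113.8  -0.   24.1 -89.7]
```

Emit:
play_rows([
  {"dx": -0.003,"dy": 0,"dz": 0.003,"wx": -1,"wy": 0.9,"wz": -2.4},
  {"dx": -0.005,"dy": 0,"dz": 0.005,"wx": -2,"wy": 1.9,"wz": -4.8},
  {"dx": -0.008,"dy": -0.001,"dz": 0.008,"wx": -3.1,"wy": 2.8,"wz": -7.2},
  {"dx": -0.0107,"dy": -0.0012,"dz": 0.0108,"wx": -4.1,"wy": 3.8,"wz": -9.7},
  {"dx": -0.0107,"dy": -0.0012,"dz": 0.0108,"wx": -4.1,"wy": 3.8,"wz": -9.7},
])

```text
time: 7.82
eef_pos: [512.0, 3.1, 49.5]
tool_rot: [[0.026, 0.913, 0.407], [1.0, -0.023, -0.012], [-0.002, 0.407, -0.913]]
force: [0.2, 0.3, -0.5]
gripper_width: 24.0
```

```bash
python3 - <<'E'
from h import *
delta((520,2,25),Rt(-1.4,32));print(state()['q'].round(1))
E
```

```text
t 7.83 pos [512.    3.1  49.5] F [ 0.2  0.3 -0.5] gw 24.0 d [-0.0009 -0.0026  0.0256] w [-7.96  0.12 -0.04]
[ -15.6   22.7  117.4   19.2   17.3 -121.3]
```

```bash
python3 - <<'E'
from ik import *
for h in (-1.4,-5,-8):
  for t in (28,30,32):
    print(h,t,[ik(p,h,t)[1:] for p in [(520,3,25),(535,4,16),(550,3,16),(600,-8,16),(652,-14,16)]])
E
```

```text
-1.4 28 [(np.float64(44.2), np.float64(9.7)), (np.float64(43.5), np.float64(9.3)), (np.float64(38.0), np.float64(10.2)), (np.float64(26.5), np.float64(13.8)), (np.float64(18.9), np.float64(18.0))]
-1.4 30 [(np.float64(62.9), np.float64(8.2)), (np.float64(63.0), np.float64(7.8)), (np.float64(54.6), np.float64(8.3)), (np.float64(35.8), np.float64(11.3)), (np.float64(24.3), np.float64(15.2))]
-1.4 32 [(np.float64(86.3), np.float64(7.9)), (np.float64(87.7), np.float64(7.5)), (np.float64(77.8), np.float64(7.5)), (np.float64(49.9), np.float64(9.3)), (np.float64(32.1), np.float64(12.6))]
-5 28 [(np.float64(34.9), np.float64(8.1)), (np.float64(33.6), np.float64(7.7)), (np.float64(28.1), np.float64(8.7)), (np.float64(18.7), np.float64(12.7)), (np.float64(12.7), np.float64(17.2))]
-5 30 [(np.float64(56.0), np.float64(6.0)), (np.float64(55.4), np.float64(5.6)), (np.float64(44.9), np.float64(6.3)), (np.float64(26.3), np.float64(9.9)), (np.float64(16.6), np.float64(14.2))]
-5 32 [(np.float64(89.1), np.float64(5.4)), (np.float64(91.0), np.float64(5.0)), (np.float64(75.9), np.float64(5.0)), (np.float64(39.8), np.float64(7.4)), (np.float64(22.6), np.float64(11.3))]
-8 28 [(np.float64(23.3), np.float64(7.0)), (np.float64(21.5), np.float64(6.8)), (np.float64(17.0), np.float64(8.0)), (np.float64(11.0), np.float64(12.2)), (np.float64(6.9), np.float64(16.8))]
-8 30 [(np.float64(43.2), np.float64(4.4)), (np.float64(41.2), np.float64(4.1)), (np.float64(30.0), np.float64(5.0)), (np.float64(15.9), np.float64(9.1)), (np.float64(9.2), np.float64(13.7))]
-8 32 [(np.float64(91.5), np.float64(3.3)), (np.float64(94.4), np.float64(2.9)), (np.float64(68.2), np.float64(2.9)), (np.float64(25.9), np.float64(6.1)), (np.float64(12.8), np.float64(10.6))]
```

Emit:
play_rows([
  {"dx": 0,"dy": -0.0005,"dz": 0.006,"wx": -1.2,"wy": 0,"wz": 0},
  {"dx": 0,"dy": -0.001,"dz": 0.012,"wx": -2.4,"wy": 0,"wz": 0},
  {"dx": -0.001,"dy": -0.002,"dz": 0.018,"wx": -3.6,"wy": 0,"wz": 0},
  {"dx": -0.001,"dy": -0.0026,"dz": 0.0256,"wx": -5,"wy": 0,"wz": 0},
  {"dx": -0.001,"dy": -0.0026,"dz": 0.0256,"wx": -5,"wy": 0,"wz": 0},
], fingers=-0.55)

```text
time: 8.45
eef_pos: [520.2, 2.0, 25.0]
tool_rot: [[0.025, 0.874, 0.486], [1.0, -0.022, -0.013], [-0.001, 0.486, -0.874]]
force: [-0.3, 0.7, -0.1]
gripper_width: 19.9
```

```bash
python3 - <<'E'
from h import *
delta((540,0.5,16),Rt(-1.4,29));print(state()['q'].round(1))
E
```

```text
t 8.45 pos [520.2   2.   25. ] F [-0.3  0.7 -0.1] gw 19.9 d [-0.001   0.0129  0.0175] w [ 0.06  0.08 -0.02]
[ -16.2   26.4  120.    53.1    8.8 -155.7]
```

Emit:
play_rows([
  {"dx": 0,"dy": 0.003,"dz": 0.004,"wx": 0,"wy": 0,"wz": 0},
  {"dx": 0,"dy": 0.006,"dz": 0.008,"wx": 0,"wy": 0,"wz": 0},
  {"dx": -0.001,"dy": 0.009,"dz": 0.0125,"wx": 0,"wy": 0,"wz": 0},
  {"dx": -0.001,"dy": 0.0129,"dz": 0.0175,"wx": 0,"wy": 0,"wz": 0},
  {"dx": -0.001,"dy": 0.0129,"dz": 0.0175,"wx": 0,"wy": 0,"wz": 0},
])

```text
time: 9.07
eef_pos: [540.5, -0.7, 16.3]
tool_rot: [[0.025, 0.873, 0.487], [1.0, -0.02, -0.015], [-0.003, 0.487, -0.873]]
force: [1.5, 0.2, 0.2]
gripper_width: 19.5
```

```bash
python3 look.py 9;python3 - <<'E'
from h import *
delta((552,-0.5,16),Rt(-1.4,29));print(state()['q'].round(1))
E
```

```text
t 9.18 pos [540.1  -0.6  16.4] F [0.1 0.2 0.1] gw 20.0 d [0.0004 0.0102 0.0062] w [0.14 0.19 0.06]
[ -15.7   29.1  117.    51.     8.6 -153.3]
```

View pics/z9.png

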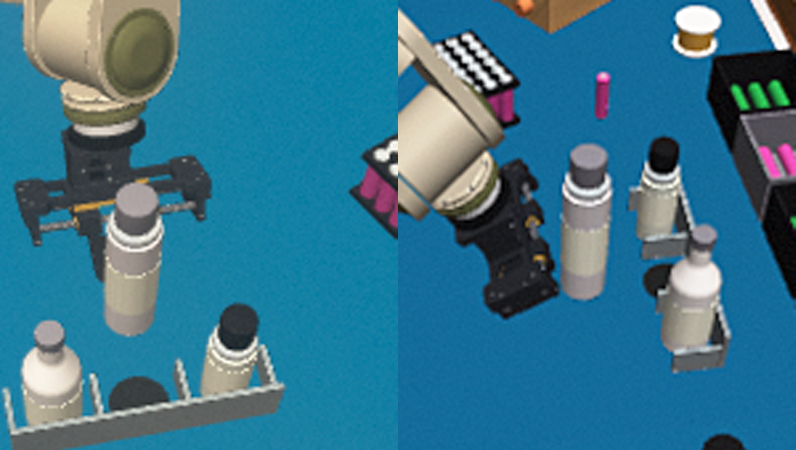

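Emit:
play_rows([
  {"dx": 0,"dy": 0.0035,"dz": 0.002,"wx": -0.2,"wy": 0,"wz": 0},
  {"dx": 0,"dy": 0.007,"dz": 0.004,"wx": -0.4,"wy": 0,"wz": 0},
  {"dx": 0,"dy": 0.0105,"dz": 0.006,"wx": -0.6,"wy": 0,"wz": 0},
  {"dx": -0.001,"dy": 0.014,"dz": 0.008,"wx": -0.8,"wy": 0,"wz": 0},
  {"dx": -0.002,"dy": 0.0175,"dz": 0.01,"wx": -1,"wy": 0,"wz": 0},
])

```text
time: 9.8
eef_pos: [560.5, -3.1, 16.3]
tool_rot: [[0.025, 0.864, 0.502], [1.0, -0.02, -0.015], [-0.003, 0.502, -0.865]]
force: [-2.1, 0.8, 0.1]
gripper_width: 19.8
```

```bash
python3 look.py 10;python3 - <<'E'
from h import *
delta((590,-7,16),Rt(-1.4,32));print(state()['q'].round(1))
E
```

```text
t 9.9 pos [560.7  -3.3  16.4] F [-0.6 -0.8  0.6] gw 19.7 d [-0.003   0.0253  0.0151] w [-1.82  0.2   0.07]
[ -15.4   30.7  114.3   51.     8.7 -152.9]
```

View pics/z10.png

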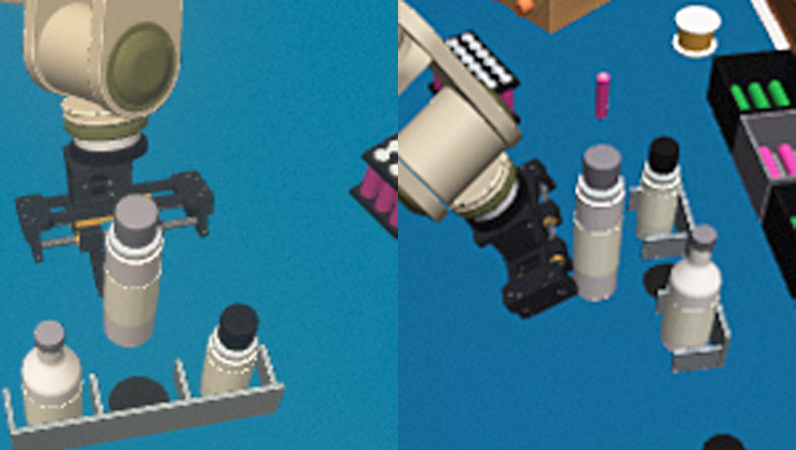

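Emit:
play_rows([
  {"dx": -0.001,"dy": 0.005,"dz": 0.003,"wx": -0.4,"wy": 0,"wz": 0},
  {"dx": -0.002,"dy": 0.01,"dz": 0.006,"wx": -0.7,"wy": 0,"wz": 0},
  {"dx": -0.003,"dy": 0.015,"dz": 0.009,"wx": -1.1,"wy": 0,"wz": 0},
  {"dx": -0.004,"dy": 0.02,"dz": 0.012,"wx": -1.4,"wy": 0,"wz": 0},
  {"dx": -0.005,"dy": 0.0253,"dz": 0.0151,"wx": -1.8,"wy": 0,"wz": 0},
])

```text
time: 10.52
eef_pos: [590.0, -9.0, 16.0]
tool_rot: [[0.025, 0.848, 0.529], [1.0, -0.019, -0.016], [-0.004, 0.53, -0.848]]
force: [-2.5, 0.6, 0.6]
gripper_width: 19.6
```

```bash
python3 look.py 11;python3 - <<'E'
from h import *
delta((615,-13,16),Rt(-1.4,34));print(state()['q'].round(1))
E
```

```text
t 10.62 pos [590.2  -9.1  16. ] F [ 0.1  0.6 -0. ] gw 20.1 d [-0.0033  0.0211  0.0132] w [-2.    0.21  0.07]
[ -15.3   33.   110.5   54.3    8.8 -155.9]
```

View pics/z11.png

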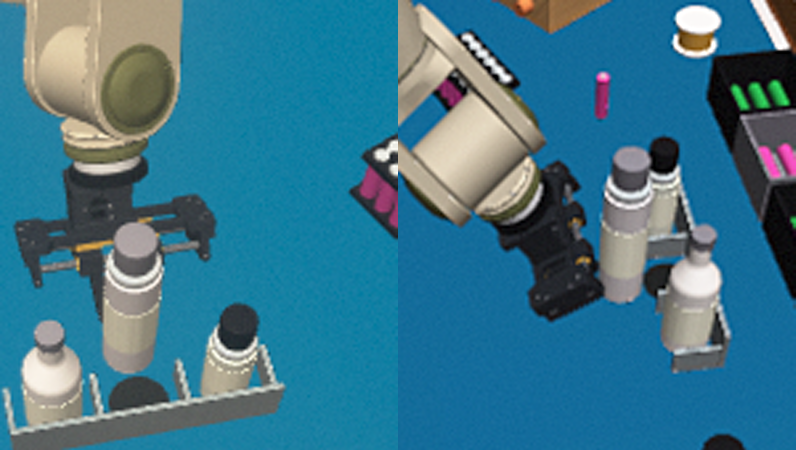

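```bash
cat > can.py <<'E'
from h import *
import sys
a=[float(v) for v in sys.argv[2:]];n=sys.argv[1]
S=lambda x,y:(225+x/2.65,90+y/2.65)
T=lambda x,y:(210+(x-397.5)/2.65,80+y/2.65)
_,c=load('s'+n);print('cap scene',pt(c,*S(a[0],a[1]),200).round(1)); p=pt(c,*S(a[2],a[3]))[:2];d=p-c['o'][:2];print('base scene',(p+26*d/np.linalg.norm(d)).round(1))
_,c=load('d'+n);print('cap side',pt(c,*T(a[4],a[5]),200).round(1)); p=pt(c,*T(a[6],a[7]))[:2];d=p-c['o'][:2];print('base side',(p+26*d/np.linalg.norm(d)).round(1))
E
python3 can.py 11 136 235 130 371 631 157 622 301
```

```text
cap scene [618.3  -7.4 200. ]
base scene [620.   -3.7]
cap side [623.9 -10.  200. ]
base side [631.   -8.7]
```

```bash
python3 - <<'E'
from h import *
from ik import ik
S=lambda x,y:(225+x/2.65,90+y/2.65)
T=lambda x,y:(210+(x-397.5)/2.65,80+y/2.65)
_,c=load('s11');_,d=load('d11')
print('bottle',pt(c,*S(49,332),170),pt(d,*T(705,234),170))
print('short',pt(c,*S(239,315),140),pt(d,*T(664,150),140))
for h in (-1.4,-4,-7,-10):
  for t in (34,36,38): print(h,t,*ik((652,-13.5,16),h,t),ik((615,-13,16),h,t)[1:])
E
```

```text
bottle [678.95777568 -95.65757385 170.        ] [680.94842826 -99.10796469 170.        ]
short [680.26058362  72.88014305 140.        ] [681.80170201  61.12819589 140.        ]
-1.4 34 [-14.2  37.9 101.3] 43.5 10.4 (np.float64(61.5), np.float64(8.8))
-1.4 36 [-14.4  37.9 102.5] 60.4 8.7 (np.float64(83.4), np.float64(8.3))
-1.4 38 [-14.6  37.9 103.7] 82.4 8.1 (np.float64(104.7), np.float64(9.0))
-4 34 [-13.5  37.9 101.2] 36.2 9.0 (np.float64(56.5), np.float64(7.0))
-4 36 [-13.6  37.9 102.5] 54.5 6.9 (np.float64(84.3), np.float64(6.3))
-4 38 [-13.8  37.9 103.7] 82.6 6.0 (np.float64(111.8), np.float64(7.1))
-7 34 [-12.7  37.9 101.1] 24.1 7.8 (np.float64(45.1), np.float64(5.2))
-7 36 [-12.8  37.9 102.4] 41.3 5.1 (np.float64(84.0), np.float64(4.0))
-7 38 [-12.8  38.  103.6] 80.7 3.6 (np.float64(124.5), np.float64(5.1))
-10 34 [-11.9  38.  100.9] 8.3 7.2 (np.float64(22.7), np.float64(4.0))
-10 36 [-11.9  38.  102.1] 16.0 4.0 (np.float64(77.0), np.float64(1.7))
-10 38 [-11.9  38.1 103.3] 63.3 1.3 (np.float64(149.4), np.float64(3.4))
```

Emit:
play_rows([
  {"dx": -0.001,"dy": 0.0042,"dz": 0.0026,"wx": -0.2,"wy": 0,"wz": 0},
  {"dx": -0.0018,"dy": 0.0085,"dz": 0.0053,"wx": -0.4,"wy": 0,"wz": 0},
  {"dx": -0.0025,"dy": 0.0127,"dz": 0.0079,"wx": -0.6,"wy": 0,"wz": 0},
  {"dx": -0.003,"dy": 0.017,"dz": 0.0105,"wx": -0.8,"wy": 0,"wz": 0},
  {"dx": -0.0035,"dy": 0.0211,"dz": 0.0132,"wx": -1,"wy": 0,"wz": 0},
])

```text
time: 11.25
eef_pos: [614.7, -13.0, 15.9]
tool_rot: [[0.025, 0.839, 0.544], [1.0, -0.019, -0.017], [-0.003, 0.544, -0.839]]
force: [-1.5, -0.0, 0.9]
gripper_width: 19.7
```

```bash
python3 look.py 12;python3 - <<'E'
from h import *
delta((635,-13.3,16),Rt(-1.4,34));print(state()['q'].round(1))
E
```

```text
t 11.35 pos [614.9 -13.1  16. ] F [-0.7 -1.  -0.2] gw 20.2 d [0.0003 0.0169 0.011 ] w [-1.01  0.2   0.08]
[ -15.1   35.   107.    51.5    9.2 -152.8]
```

View pics/z12.png

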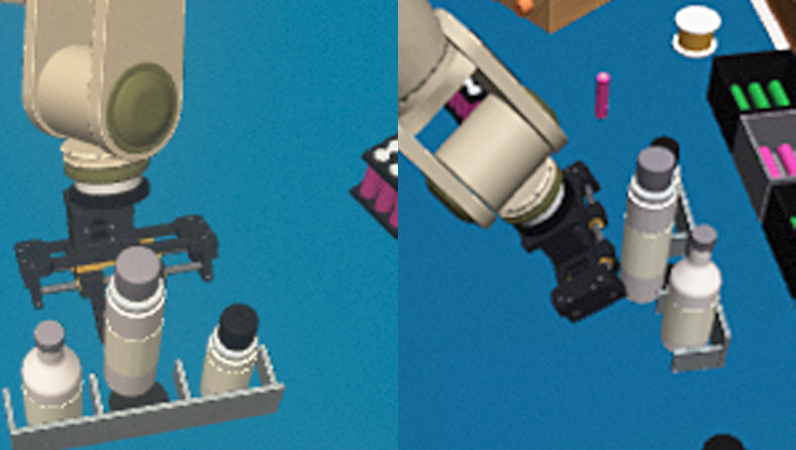

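```bash
python3 can.py 12 139 260 131 396 656 158 643 303
```

```text
cap scene [643.6 -11.  200. ]
base scene [647.  -9.]
cap side [648.6 -15.4 200. ]
base side [655.2 -15.7]
```

Emit:
play_rows([
  {"dx": 0,"dy": 0.0035,"dz": 0.0022,"wx": -0.2,"wy": 0,"wz": 0},
  {"dx": 0,"dy": 0.007,"dz": 0.0044,"wx": -0.4,"wy": 0,"wz": 0},
  {"dx": 0,"dy": 0.0105,"dz": 0.0067,"wx": -0.6,"wy": 0,"wz": 0},
  {"dx": 0,"dy": 0.0138,"dz": 0.0089,"wx": -0.8,"wy": 0,"wz": 0},
  {"dx": 0,"dy": 0.0169,"dz": 0.011,"wx": -1,"wy": 0,"wz": 0},
])

```text
time: 11.98
eef_pos: [634.8, -13.5, 15.9]
tool_rot: [[0.025, 0.829, 0.558], [1.0, -0.019, -0.017], [-0.003, 0.559, -0.829]]
force: [-1.1, 0.1, -0.1]
gripper_width: 19.9
```

```bash
python3 look.py 13;python3 - <<'E'
from h import *
delta((650,-13.4,16),Rt(-1.4,35));print(state()['q'].round(1))
E
```

```text
t 12.07 pos [634.9 -13.5  16. ] F [-0.6  0.6  0.7] gw 19.7 d [0.0005 0.0125 0.0084] w [-1.02  0.19  0.09]
[ -14.6   36.5  104.2   50.4    9.3 -151.2]
```

View pics/z13.png

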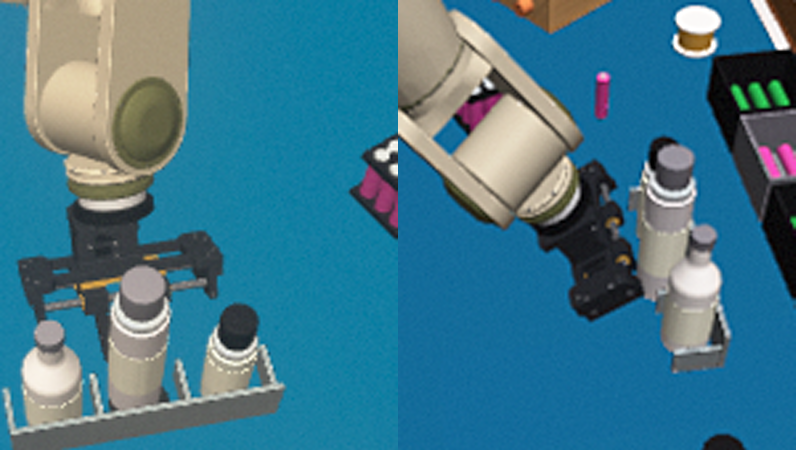

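In the bay, upright and centred. I'll advance 12 mm more, then creep while watching the force.

Emit:
play_rows([
  {"dx": 0,"dy": 0.0025,"dz": 0.0017,"wx": -0.2,"wy": 0,"wz": 0},
  {"dx": 0,"dy": 0.005,"dz": 0.0034,"wx": -0.4,"wy": 0,"wz": 0},
  {"dx": 0,"dy": 0.0072,"dz": 0.0048,"wx": -0.6,"wy": 0,"wz": 0},
  {"dx": 0,"dy": 0.009,"dz": 0.006,"wx": -0.8,"wy": 0,"wz": 0},
  {"dx": 0,"dy": 0.0103,"dz": 0.0069,"wx": -1,"wy": 0,"wz": 0},
])

```text
time: 12.7
eef_pos: [647.0, -13.8, 15.9]
tool_rot: [[0.025, 0.819, 0.573], [1.0, -0.019, -0.017], [-0.003, 0.573, -0.82]]
force: [-0.1, -0.0, 0.3]
gripper_width: 19.5
```

```bash
python3 look.py 14;python3 - <<'E'
from h import *
delta((652,-13.4,16),Rt(-1.4,35));print(state()['q'].round(1))
E
```

```text
t 12.8 pos [647.  -13.8  15.9] F [-1.1  0.4  0.3] gw 19.6 d [0.0005 0.0041 0.0028] w [-0.04  0.18  0.08]
[ -14.4   37.5  102.7   53.     9.1 -153.5]
```

View pics/z14.png

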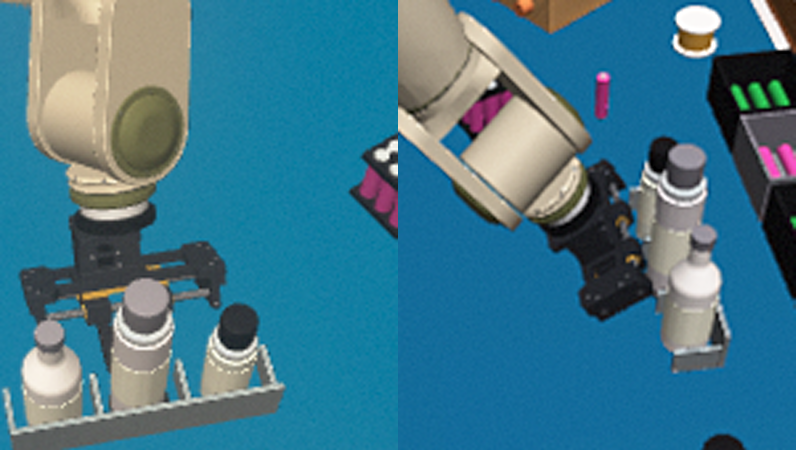

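Emit:
play_rows([
  {"dx": 0,"dy": 0.0005,"dz": 0.0003,"wx": 0,"wy": 0,"wz": 0},
  {"dx": 0,"dy": 0.001,"dz": 0.0007,"wx": 0,"wy": 0,"wz": 0},
  {"dx": 0,"dy": 0.0015,"dz": 0.001,"wx": 0,"wy": 0,"wz": 0},
  {"dx": 0,"dy": 0.002,"dz": 0.0014,"wx": 0,"wy": 0,"wz": 0},
  {"dx": 0,"dy": 0.0025,"dz": 0.0017,"wx": 0,"wy": 0,"wz": 0},
])

```text
time: 13.42
eef_pos: [650.0, -13.8, 16.0]
tool_rot: [[0.025, 0.819, 0.573], [1.0, -0.018, -0.017], [-0.003, 0.573, -0.82]]
force: [-2.4, -0.9, 0.0]
gripper_width: 19.8
```

Emit:
play_rows([
  {"dx": 0,"dy": 0.0002,"dz": 0.00015,"wx": 0,"wy": 0,"wz": 0},
  {"dx": 0,"dy": 0.0004,"dz": 0.0003,"wx": 0,"wy": 0,"wz": 0},
  {"dx": 0,"dy": 0.0006,"dz": 0.0004,"wx": 0,"wy": 0,"wz": 0},
  {"dx": 0,"dy": 0.0008,"dz": 0.00055,"wx": 0,"wy": 0,"wz": 0},
  {"dx": 0,"dy": 0.0008,"dz": 0.00055,"wx": 0,"wy": 0,"wz": 0},
])

```text
time: 14.05
eef_pos: [650.9, -13.9, 16.0]
tool_rot: [[0.025, 0.819, 0.573], [1.0, -0.019, -0.017], [-0.003, 0.573, -0.82]]
force: [-1.6, 0.2, -0.6]
gripper_width: 20.0
```

```bash
python3 look.py 15;python3 - <<'E'
from h import *
delta((652,-13.4,16),Rt(-1.4,35))
E
```

```text
t 14.15 pos [650.9 -13.9  16. ] F [-1.5  0.  -0.4] gw 20.0 d [0.0005 0.0009 0.0006] w [-0.05  0.18  0.09]
```

View pics/z15.png

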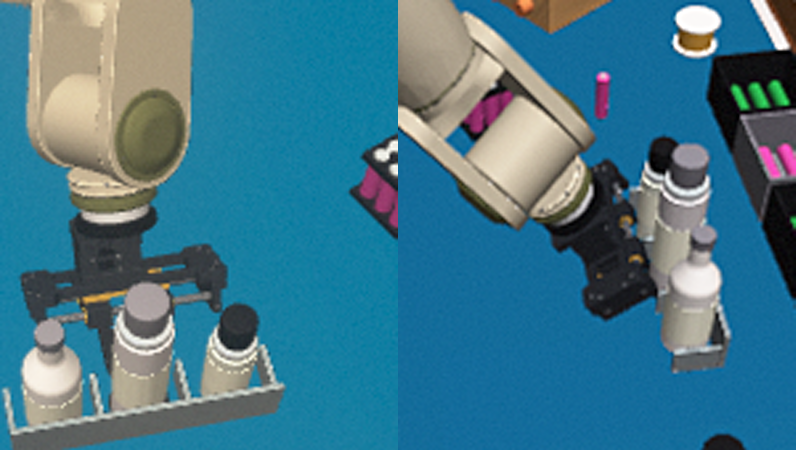

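Emit:
play_rows([
  {"dx": 0,"dy": 0.0002,"dz": 0.00015,"wx": 0,"wy": 0,"wz": 0},
  {"dx": 0,"dy": 0.0004,"dz": 0.0003,"wx": 0,"wy": 0,"wz": 0},
  {"dx": 0,"dy": 0.0006,"dz": 0.0004,"wx": 0,"wy": 0,"wz": 0},
  {"dx": 0,"dy": 0.0008,"dz": 0.00055,"wx": 0,"wy": 0,"wz": 0},
  {"dx": 0,"dy": 0.0008,"dz": 0.00055,"wx": 0,"wy": 0,"wz": 0},
])

```text
time: 14.78
eef_pos: [651.6, -13.8, 15.8]
tool_rot: [[0.025, 0.82, 0.572], [1.0, -0.019, -0.017], [-0.003, 0.572, -0.82]]
force: [-5.0, -0.0, -0.3]
gripper_width: 20.1
```

Force rose to 5 N and the tool lagged slightly, so the can is at the stop. I'll back straight off.

Emit:
play_rows([
  {"dx": 0,"dy": -0.005,"dz": -0.0035,"wx": 0,"wy": 0,"wz": 0},
  {"dx": 0,"dy": -0.012,"dz": -0.0084,"wx": 0,"wy": 0,"wz": 0},
  {"dx": 0,"dy": -0.025,"dz": -0.0175,"wx": 0.5,"wy": 0,"wz": 0},
  {"dx": 0,"dy": -0.04,"dz": -0.028,"wx": 1.5,"wy": 0,"wz": 0},
  {"dx": 0,"dy": -0.055,"dz": -0.0385,"wx": 3,"wy": 0,"wz": 0},
])

```text
time: 15.4
eef_pos: [584.8, -12.5, 16.6]
tool_rot: [[0.026, 0.848, 0.53], [1.0, -0.019, -0.017], [-0.004, 0.53, -0.848]]
force: [-0.2, 0.2, -0.6]
gripper_width: 19.9
```

```bash
python3 look.py 16;python3 - <<'E'
from h import *
delta((560,-10,60),Rt(-1.4,28));print(state()['q'].round(1))
E
```

```text
t 15.5 pos [584.6 -12.4  16.6] F [-0.8 -0.4  0.1] gw 20.0 d [ 0.0016  0.0021 -0.0499] w [3.99 0.22 0.07]
[ -15.9   32.5  111.4   57.2    8.8 -159.4]
```

View pics/z16.png

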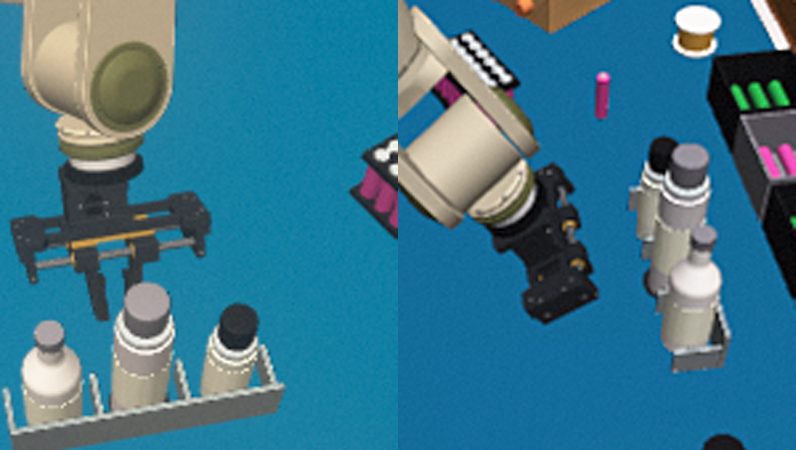

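View pics/s16.png

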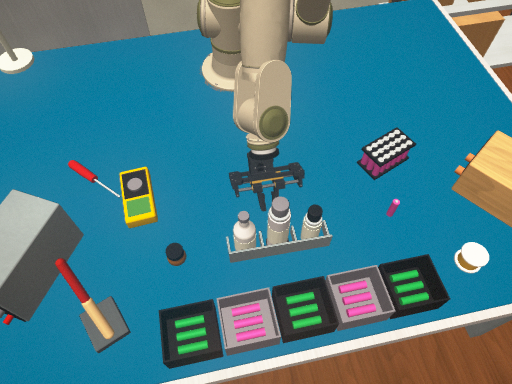

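The can stands upright in the centre bay (scene (279,225)). The tool is well clear, and the pack, meter, cell, jar, driver and both neighbours look unmoved. One last position check from the cap, then I'll hand in.

```bash
python3 can.py 16 149 294 140 412 690 157 668 296; python3 - <<'E'
from h import *
for n in 'scene','side':
    a,_=load(n+'0'); b,_=load(('s' if n=='scene' else 'd')+'16')
    d=(np.abs(a.astype(int)-b).max(2)>45).astype(np.uint8)
    d=cv2.morphologyEx(d,cv2.MORPH_OPEN,np.ones((3,3)))
    k,_,st,_=cv2.connectedComponentsWithStats(d); print(n,[list(map(int,r)) for r in st[1:] if r[4]>12])
ticket.close_job()
E
```

```text
cap scene [677.7 -10.8 200. ]
base scene [665.7  -3.8]
cap side [682.9 -19.3 200. ]
base side [687.2 -10.1]
scene [[240, 0, 12, 47, 406], [229, 0, 101, 245, 11038], [290, 0, 3, 15, 45]]
side [[33, 0, 270, 202, 20259], [127, 0, 6, 5, 21], [139, 0, 6, 7, 29], [173, 0, 72, 19, 757], [258, 33, 5, 3, 15], [98, 94, 6, 3, 18], [313, 134, 15, 31, 323], [308, 155, 6, 9, 45], [314, 158, 6, 10, 46], [305, 170, 15, 19, 171]]
the job is handed in; nothing more can be done
```

I pushed the tall can into the free centre bay until it touched the back stop, backed off and handed the job in at about 15.5 s. No verdict was reported.

- **Pushes:** I pushed at about 21 mm above the bench with the fingers part-closed, in two legs. The first went diagonally out in front of the rack, the second straight into the bay. At one point the tool's lean hit a wrist limit, so I backed off and changed its angle before the second leg.
- **Force:** Readings stayed at about 1 to 4 N while sliding. They rose to 5 N when the can met the stop, with the tool lagging slightly, so I take it to be fully home.
- **Position:** From the last finger position, the can's centre is at about x = +2 mm and y ≈ 0 mm in the free-bay frame. In the last pictures it stands upright between its dividers.
- **Other objects:** The before-and-after image comparison showed changes only around the arm and the can's old and new places. Part of that area was hidden by the arm or the can. In the pictures I saw no sign that anything else had moved.
- **Checks that disagreed:** In the final pictures, the can's cap gave (678, -11) in one view and (683, -19) in the other, against an expected (683, -14). That is within about 5 mm. The base estimates were looser, at (666, -4) and (687, -10): the rack and the bottle hide the can's base, so I did not rely on those.

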